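Hang a solder reel in the reel stand and close the bail

TASK

Put the solder reel into the reel stand: lower its axle gently into the two open slots, feeling for them because the slotted carriage is clamped wherever the last user left it, until both axle ends sit fully home at the bottom of their slots. Never force the reel against the stand or drop it in. Then swing the wire bail over until it lies fully closed across the axle, let go, and leave the other things on the bench where they are.

Things in the scene. Friction and masses are not known exactly. Their poses are not given: they have to be found in the camera images.
- reel_center (a point): Centre of the solder reel on its axle, 32 mm above the bench at the start. Axes: y along the axle, z up at the start. The spool of bright wire is clamped between two grey eight-sided plates, 64 mm across flats, outer faces 54 mm apart: pinch it from above across these faces near the plates' upper edge, above axle and hub nuts. It may turn about its axle without harm.
- reel: The whole solder reel, about 0.5 kg; origin at the middle of its underside, 32 mm below the axle. The steel axle is 8 mm thick and 156 mm long; hub nuts on it, 13 mm across, stand 6 mm out of the plates; brass collars, 15 mm across, sit 47 to 52 mm from the centre and go between the stand's cheeks.
- axle_end_a (a point): Tip of the axle at the reel's +y end, on the axle's centre line, 78 mm from the reel's centre
- axle_end_b (a point): Tip of the axle at the reel's -y end, 78 mm from the reel's centre
- stand: Grey wire-reel stand fixed to the bench, base 156 x 176 mm. Origin at bench height, z up, y along the axle when the reel hangs in it, -x towards a small wire eye (86 mm from the origin, 62 mm high), +x towards the bail's pivot posts. On two guide rods along x it carries a bright steel carriage with two slotted upright cheeks.
- cheek_top (a point): Fixed point of the stand at cheek-top height, 90 mm above the bench, at stand x = y = 0. The two cheeks are flat-topped steel plates, 7 mm thick, inner faces at y = -55 and +55 mm. In each is a slot 11 mm wide, open at the top with 1.5 mm bevels, its flat bottom 60 mm above the bench. Each cheek reaches 42 mm from its slot's middle towards the eye and 18 mm the other way.
- stand_seat (a point): Fixed point of the stand, axes as the stand's: y = 0, 64 mm above the bench (the height of a fully seated axle's centre line), at stand x = +18 mm, the rear end of the carriage's travel. The carriage is clamped so that both slots lie at one unmeasured place 0 to 36 mm from here towards the eye (-x): find them by feel or sight. It does not slide when pushed lightly.
- bail (a joint): Retaining bail, a U of 6 mm steel wire with arms just outside the cheeks (y = -68.5 and +68.5 mm). Angle in rad: 0 = closed on its stop, lying level across the axle (arms 1.5 to 2 mm above a seated axle, blocked by one not home); about 2 = swung up and back, open. It stays where it is left and takes about 1 N at the bar to swing.
- bail_bar (a point): Centre of the black rubber sleeve (13 mm thick, 70 mm long) on the bail's cross bar, 118 mm from the pivot. At angle a it is at stand x = 50 - 118 cos a mm, height 72.5 + 118 sin a mm above the bench.
- bail_pivot (a point): Pivot axis of the bail, at its middle: stand x = +50 mm, y = 0, 72.5 mm above the bench; the axis runs along the stand's y
- flux_bottle: bystander: small white dropper bottle with a red spout, 51 mm across, 140 mm tall
- cutters: bystander: diagonal cutters with green handles lying flat, 138 mm long
- tape: bystander: roll of black tape lying flat, 62 mm across, 19 mm high
- adapter: bystander: black plug-in power adapter, 32 x 64 x 26 mm
- brush: bystander: black anti-static brush lying flat, 152 mm long
- jar: bystander: white jar with a blue cap, 56 mm across, 104 mm tall
- connector: bystander: small black connector, 18 x 34 x 15 mm

How it is judged (in metres and radians):
On the way:
1. the reel's axle is bottomed in both slots while the bail is still open (z of axle_end_a in the frame of stand_seat between -0.003 and 0.002 m and z of axle_end_b in the frame of stand_seat between -0.003 and 0.002 m and x of reel_center in the frame of stand_seat between -0.04 and 0.004 m and y of reel_center in the frame of stand_seat between -0.006 and 0.006 m and angle between the y axis of reel_center and the y axis of stand_seat, either way round below 0.06 rad and value of joint bail above 1 rad), for 0.2 s.
At the end, for the whole second after the job is handed in: Both axle ends lie within 2 mm of the bottomed height in their slots (collars between the cheeks, axle along the slots' common line), the bail is closed to within 0.08 rad of its stop, and the reel is at rest (z of axle_end_a in the frame of stand_seat between -0.003 and 0.002 m and z of axle_end_b in the frame of stand_seat between -0.003 and 0.002 m and x of reel_center in the frame of stand_seat between -0.04 and 0.004 m and y of reel_center in the frame of stand_seat between -0.006 and 0.006 m and angle between the y axis of reel_center and the y axis of stand_seat, either way round below 0.06 rad and value of joint bail below 0.08 rad and linear speed of reel below 0.03 m/s); the robot touches nothing.
It fails at once if the reel is forced against the stand (more than 30 N between reel and stand) (contact force between reel and stand above 30 N).
It fails at once if the reel falls into the stand (faster than 0.3 m/s at the slots) (linear speed of reel above 0.3 m/s and horizontal distance between reel_center and cheek_top below 0.035 m and z of reel_center in the frame of stand_seat below 0.026 m).
It fails at once if a bystander is pushed more than 30 mm away (distance of any of flux_bottle, cutters, tape, adapter, brush, jar, connector from where it was at the start of the episode above 0.03 m).
It also fails if it takes over 72 s, if anything falls off the work surface, if the arm or the gripper's body presses on something with over 40 N, if the wrist force passes 120 N, or if a joint passes its speed limit or range.

ROBOT

A 6-joint arm with a two-finger parallel gripper is mounted at the origin on a cart in front of the work surface, level with it; the furniture and walls round the work are solid. World frame = base frame: x ahead of the robot, y to its left, z up, the work surface at z = 0. Lengths are in m, angles in degrees, forces in N, time in s.
With the tool pointing down it reaches from about 0.4 to 0.825 m from the base axis. Payload 7 kg.
Tool frame: the origin (TCP) lies at the very end of the fingers, on their centre line; the grasp point (between the pads) lies tcp_to_grasp behind it (tcp_to_grasp is the distance from the TCP to the grasp point, in m); x points along the fingers, y is the direction in which the jaws open and shut, and the axes are right-handed (so a half turn about x gives the same grasp; the last joint's range is limited). The gripper opens to 88 mm and grips with 3 to 60 N. Pads are 19 mm wide; open, the fingers measure 130 mm over their backs; the gripper's body (78 mm by 193 mm) begins 47 mm behind the grasp point.
Start: joints at [-48.753, 20.546, 0.682, 0, -70.136, -16.507], TCP at [0.282, -0.613, 0.227] pointing down, gripper open.
Joint ranges: [-176.03, 176.03], [-82.01, 121.73], [-58.28, 71.71], [-173.87, 95.51], [-174.79, -0.11], [-173.66, 173.66]. Speed limits (degrees/s): [136.94, 136.94, 172.46, 180, 180, 180].

INTERFACE

Orientations are given as [roll, pitch, yaw] about the fixed x, y, z axes, in that order (R = Rz(yaw) Ry(pitch) Rx(roll)).
In Python, from plant import * gives the robot as it stands. The module is installed in compiled form; this text tells all that it offers.
- The arm moves only by the shell command python3 -m pendant 'ROWS'. ROWS is JSON, a list of rows, each an object with "claw": the finger opening in mm, from 0 to 87.6; "linear": the shift along the tool's x, y, z in mm, a list of three; "twist": the turn about the tool's x in rad. In form: [{"claw": claw, "linear": [tx, ty, tz], "twist": twist}, ...]. A call has exactly 10 rows; each row shifts and turns the commanded pose from where the row before left it, along the tool's axes as they then stand; what a row does not reach is not made up. A row lasts 1/12 s, in which the tool goes at most 41.7 mm and 7.16 degrees, less where a joint would pass 70% of its speed; a pose out of reach is approached as far as the arm can. A call with a gripper value outside its range is refused whole. The fingers move at their own pace and stop on an object; the grip force is fixed at half the most. Time passes only in rows, so rows that do not move let the fingers close, or fill a call up. It gives the time, the measured TCP pose, the force and the opening at its end, in the units of the state.
- get_obs(): the state, without advancing time (a new reading comes with each control period).
- snapshot(name): name is "side" or "top"; returns (picture, depth): 400x640x3 uint8, red, green, blue; 400x640 float32, m along the optical axis (not along the pixel's ray), 0 where there is no reading.
- camera_params(name): a dict with "fx", "fy", "cx", "cy" (pixels), "rvec" (rotation vector, rad) and "tvec" (3), from world to camera coordinates, as OpenCV has them. Camera axes: x right, y down, z forward; pixel columns grow to the right and rows downward; lengths in m; the calibration is good to about 2 mm. A picture is of the moment at which its call begins. camera_params takes no time and is no camera call.
- close_job(): hands the job in, once; it reports no verdict.
Trained networks look in the newest picture that a camera, given by its name, has taken for a name from the list of things; names that differ only in an ending like _2 or _b are one class to them, and where a whole thing is asked for, a point or a joint stands for the part that bears it (a point fixed in the world has none). Each returns a list of dicts, best first, with "confidence" (0 to 1); they miss things now and then, are a little off and sometimes report something else, mostly with a low value. They report only what shows in the picture. A call takes as long as a camera call.
- boxes_of(camera, target): "xy" ([column, row] in pixels, amid what is visible of it).
The state is a dict: "clock": time; "joint_pos": joint angles; "qvel": joint speeds; "tau": joint torques, N m; "tool_pos": TCP position; "orientation": TCP orientation; "force": force on the tool from outside, world axes, zero at the start; "moment": the same for the moment, N m; "opening": finger opening in m.
Only numpy, scipy, OpenCV 4.12 (cv2) and the standard library are available. Lean on these libraries where they do the work, as an engineer would, in place of code of your own. Each camera call takes 0.05 s, during which the arm holds its last target. There are 200 camera calls.

## Working session

There is one attempt and no reset: what is moved stays moved. The work goes in short steps, Python scripts to look and compute and a shell command to move; the robot and the scene stay as the last step left them, time stands still between calls to the robot, and variables do not carry over. Pictures are saved under pics/ and viewed, about 8 in all and at most 12, crops included, and the job is handed in when it is done.

```bash
mkdir -p pics; cat > h.py <<'E'
from plant import *
import numpy as np, cv2
def snap(n):
    p,d=snapshot(n); c=camera_params(n); return p,d,c
def cloud(d,c):
    v,u=np.mgrid[0:400,0:640]; P=np.stack([(u-c['cx'])/c['fx']*d,(v-c['cy'])/c['fy']*d,d],-1)
    R=cv2.Rodrigues(np.array(c['rvec'],float))[0]; return (P-np.array(c['tvec']).ravel())@R
def proj(X,c):
    K=np.array([[c['fx'],0,c['cx']],[0,c['fy'],c['cy']],[0,0,1.]])
    return cv2.projectPoints(np.array(X,float).reshape(-1,1,3),np.array(c['rvec'],float),np.array(c['tvec'],float),K,None)[0].reshape(-1,2)
E
python3 - <<'E'
from h import *
o=get_obs();print({k:np.round(v,3).tolist() for k,v in o.items()})
try: print(tcp_to_grasp)
except Exception as e: print(e)
for n in ("top","side"):
    p,d,c=snap(n);cv2.imwrite(f'pics/{n}1.png',p[...,::-1]);np.savez(f'{n}1.npz',p=p,d=d)
    R=cv2.Rodrigues(np.array(c['rvec'],float))[0];print(n,c['fx'],(-R.T@np.array(c['tvec']).ravel()).round(3),R.round(2).tolist())
    W=cloud(d,c)
    for t in('reel','stand','bail_bar','bail','reel_center'):
        for b in boxes_of(n,t)[:2]:
            u,v=np.round(b['xy']).astype(int);print(n,t,u,v,round(b['confidence'],2),W[v,u].round(3))
E
```

```text
{'clock': 0.0, 'joint_pos': [-48.753, 20.593, 0.634, -0.02, -70.136, -16.507], 'qvel': [0.06, 0.078, -0.079, 0.088, 0.01, -0.022], 'tau': [0.0, -58.272, 29.306, 6.997, 0.007, -0.0], 'tool_pos': [0.282, -0.613, 0.226], 'orientation': [95.608, 89.903, 120.341], 'force': [-0.347, 0.374, 0.097], 'moment': [0.008, 0.001, -0.067], 'opening': 0.087}
0.0188
top 465.4030293268004 [ 0.371 -0.06   1.067] [[-0.03, -1.0, -0.02], [-0.99, 0.03, -0.13], [0.13, 0.02, -0.99]]
top reel 342 219 0.67 [ 0.458 -0.084  0.056]
top stand 259 220 0.8 [0.464 0.101 0.031]
top bail_bar 194 208 0.7 [0.476 0.201 0.188]
top bail 199 210 0.95 [ 0.494  0.245 -0.   ]
top reel_center 344 223 0.96 [ 0.449 -0.088  0.055]
top reel_center 259 222 0.75 [0.459 0.102 0.028]
side 462.3337171300349 [0.381 0.77  0.463] [[-0.99, -0.15, -0.01], [-0.05, 0.4, -0.91], [0.14, -0.9, -0.41]]
side stand 331 265 0.66 [0.47  0.098 0.029]
side stand 357 218 0.61 [ 0.439 -0.067  0.039]
side bail_bar 315 212 0.97 [0.478 0.204 0.182]
side bail 318 215 0.59 [ 0.531 -0.144  0.002]
side bail 354 216 0.3 [0.424 0.213 0.184]
side reel_center 352 216 0.72 [0.427 0.21  0.182]
side reel_center 314 210 0.42 [0.48  0.205 0.185]
```

View pics/top1.png

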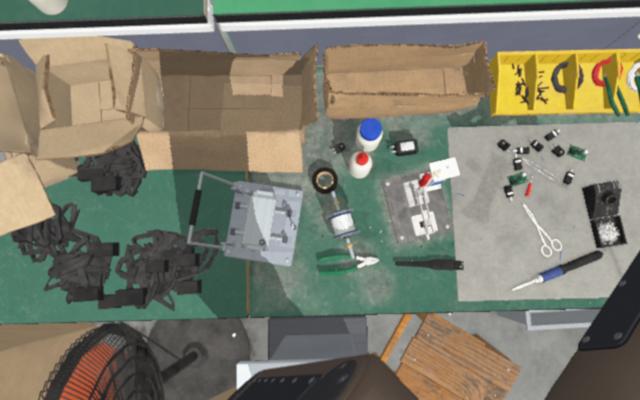

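View pics/side1.png

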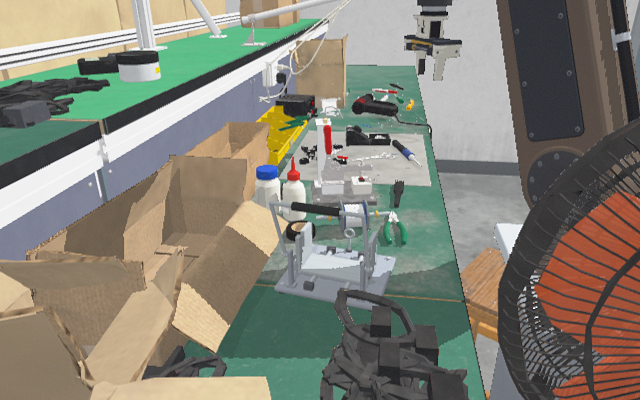

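The top view shows the reel at (342,222), with its axle running from (325,183) to (352,255). The stand is at (262,222) and its bail is open to the left (+y). The tape is at (324,180) and the cutters at (348,262), both near the axle ends. Next I'll zoom in.

```bash
python3 - <<'E'
from h import *
z=np.load('top1.npz');p,d=z['p'],z['d'];c=camera_params('top');W=cloud(d,c)
cv2.imwrite('pics/crop1.png',cv2.resize(p[155:285,180:380,::-1],None,fx=4,fy=4,interpolation=cv2.INTER_CUBIC))
# heights map top-down
def pts(x0,x1,y0,y1,z0,z1):
    m=(W[...,0]>x0)&(W[...,0]<x1)&(W[...,1]>y0)&(W[...,1]<y1)&(W[...,2]>z0)&(W[...,2]<z1)&(d>0);return W[m]
H=np.zeros((150,200,3),np.uint8) # 2mm grid, y left
for X in pts(.34,.62,-.16,.24,.004,.3):
    r=int((.62-X[0])/.002);q=int((.24-X[1])/.002)
    if 0<=r<150 and 0<=q<200: H[r,q]=cv2.applyColorMap(np.uint8([[min(255,X[2]/.12*255)]]),cv2.COLORMAP_JET)[0,0]
cv2.imwrite('pics/hm1.png',cv2.resize(H,None,fx=4,fy=4,interpolation=cv2.INTER_NEAREST))
for n,a in(('reel',(.36,.56,-.14,-.03,.02,.08)),('cheek',(.34,.62,-.03,.2,.08,.1)),('bail',(.3,.66,.17,.26,.165,.21))):
    P=pts(*a);
    if len(P)>3:
        m=P.mean(0);e=np.linalg.svd((P-m)[:,:2],full_matrices=False);print(n,len(P),m.round(4),e[2][0].round(3),P.min(0).round(3),P.max(0).round(3))
E
```

```text
reel 832 [ 0.4571 -0.0862  0.046 ] [-1.    -0.029] [ 0.375 -0.14   0.02 ] [ 0.56  -0.03   0.068]
cheek 607 [0.5594 0.0978 0.085 ] [-0.97   0.241] [0.395 0.    0.08 ] [0.62  0.2   0.099]
bail 409 [0.4779 0.1993 0.185 ] [-0.984  0.179] [0.409 0.178 0.165] [0.55  0.216 0.192]
```

View pics/crop1.png

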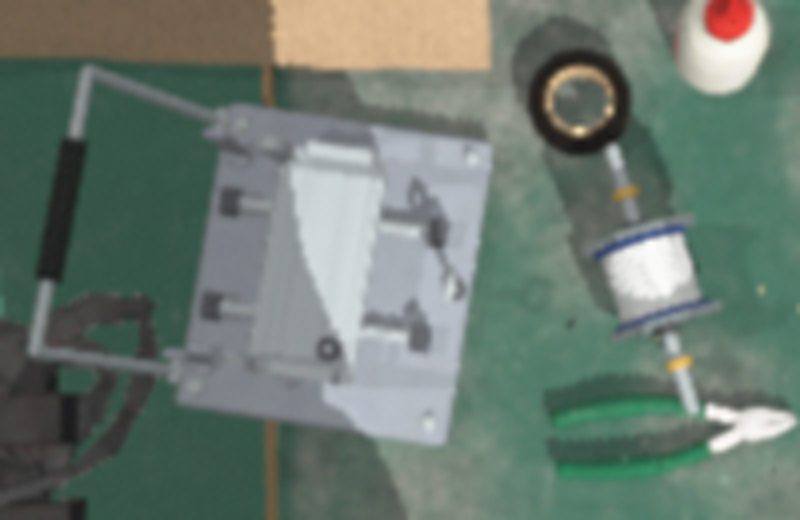

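View pics/hm1.png

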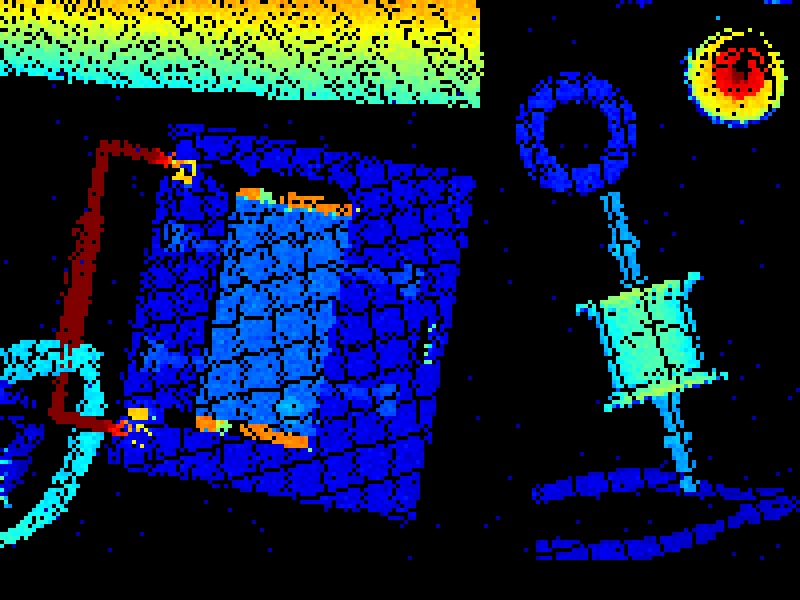

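The views agree. In the height map (0.5 mm per px) the cheek slots show as gaps at about (275,198) and (228,429), and the reel's plates lie around (649,342). The next step is to fit the poses and work out the first move.

```bash
cat >> h.py <<'E'
from scipy.optimize import minimize, differential_evolution
from scipy.spatial.transform import Rotation as Ro
def pts(W,x0,x1,y0,y1,z0,z1):
    m=(W[...,0]>x0)&(W[...,0]<x1)&(W[...,1]>y0)&(W[...,1]<y1)&(W[...,2]>z0)&(W[...,2]<z1);return W[m]
def toolR(o): return Ro.from_euler('xyz',o['orientation'],degrees=True).as_matrix()
def plan(tcp,jaw):
    """shift in tool axes (mm) at present orientation, and twist to bring tool y along +-jaw (world xy)"""
    o=get_obs();R=toolR(o);d=R.T@(np.array(tcp)-o['tool_pos'])*1000
    j=R.T@np.array([jaw[0],jaw[1],0]);a=np.arctan2(j[2],j[1]);a=(a+np.pi/2)%np.pi-np.pi/2
    print('tcp',np.round(o['tool_pos'],4),'rpy',np.round(o['orientation'],2),'F',np.round(o['force'],1),'open',round(o['opening'],4),'t',o['clock'],'shift mm',d.round(1),'twist rad',round(a,3))
    print('R',R.round(3).tolist(),'q6',round(o['joint_pos'][5],1))
E
python3 - <<'E'
from h import *
z=np.load('top1.npz');W=cloud(z['d'],camera_params('top'))
C=pts(W,.38,.56,0,.16,.082,.1)[:,:2]; print(len(C),'cheek z',np.median(pts(W,.38,.56,0,.16,.082,.1)[:,2]))
def loc(P,x,y,t):
    c,s=np.cos(t),np.sin(t);q=P-[x,y];return q@np.array([[c,-s],[s,c]])
def cost(v):
    q=loc(C,*v);dy=np.maximum(abs(abs(q[:,1])-58.5e-3)-2.5e-3,0)
    x=q[:,0];dx=np.maximum.reduce([-42e-3-x,x-18e-3,6e-3-abs(x),0*x]);return np.minimum(dy**2+dx**2,1e-4).sum()*1e6
r=differential_evolution(cost,[(.42,.51),(.07,.16),(1.2,1.6)],seed=1,tol=1e-8);print('slot',r.x.round(4),np.degrees(r.x[2]).round(2),r.fun/len(C))
B=pts(W,.33,.59,-.03,.22,.003,.02)[:,:2]
from scipy.spatial import ConvexHull
q=loc(B,*r.x);lo,hi=np.percentile(q,[1,99],0);print('base in slot frame',lo.round(4),hi.round(4))
b=pts(W,.43,.52,.17,.26,.165,.215);m=b.mean(0);print('bar',m.round(4),loc(m[None,:2],*r.x).round(4),b[:,2].max().round(3),np.percentile(b[:,2],[10,50,90]).round(4))
# reel
A=pts(W,.36,.56,-.15,-.02,.026,.042)
v=cv2.fitLine(pts(W,.36,.42,-.15,-.02,.03,.042)[:,:2].astype(np.float32),cv2.DIST_HUBER,0,.001,.001).ravel();print('one end',v.round(4))
Rr=pts(W,.36,.56,-.15,-.02,.028,.075)[:,:2]
u=np.array([.967,.256]);
P=pts(W,.40,.50,-.14,-.03,.05,.075);print('reel topz',np.percentile(P[:,2],[50,90,99]).round(4))
L=pts(W,.385,.53,-.13,-.05,.03,.042)
rl=cv2.minAreaRect((P[:,:2]*1000).astype(np.float32));print('plates rect',rl)
F=pts(W,.36,.53,-.15,-.03,.03,.045)[:,:2]
w=P[:,:2].mean(0);e=np.linalg.svd(P[:,:2]-w,full_matrices=False)
for k in range(5):
    t=(F-w)@u;n=(F-w)@np.array([-u[1],u[0]]);s=(abs(t)>.033)&(abs(n)<.008)
    l=cv2.fitLine(F[s].astype(np.float32),cv2.DIST_HUBER,0,.001,.001).ravel();u=l[:2]*np.sign(l[0]);w=l[2:]+u*((w-l[2:])@u)
t=(P[:,:2]-w)@u;print('axle u',u,np.degrees(np.arctan2(u[1],u[0])),'tips',np.sort((F[s]-w)@u)[[0,-1]],'plates',np.percentile(t,[.5,99.5]))
c=w+u*(np.percentile(t,[.5,99.5]).mean());print('reel c',c.round(4))
plan([*c,.16],u)
E
```

```text
191 cheek z 0.08922235562827349
slot [0.4633 0.1141 1.39  ] 79.64 10.61028811622878
base in slot frame [-0.1268 -0.1154] [0.0894 0.1147]
bar [0.4764 0.1999 0.1866] [[0.0868 0.0025]] 0.192 [0.1835 0.1868 0.1894]
one end [ 0.9515  0.3077  0.3963 -0.0998]
reel topz [0.0539 0.062  0.0656]
plates rect ((449.4130859375, -86.46167755126953), (54.25355529785156, 54.433921813964844), 15.826910972595215)
axle u [0.9642453  0.26501128] 15.367622 tips [-0.07724339  0.07732981] plates [-0.02710516  0.02684466]
reel c [ 0.4491 -0.0854]
tcp [ 0.2825 -0.613   0.2266] rpy [57.26 90.   82.  ] F [-0.8 -1.1 -0.6] open 0.0878 t 0.6 shift mm [ 66.6 409.4 372.1] twist rad -1.407
R [[0.0, -0.419, 0.908], [0.0, 0.908, 0.419], [-1.0, 0.0, 0.0]] q6 -16.5
```

```bash
python3 - <<'E'
from h import *
z=np.load('top1.npz');W=cloud(z['d'],camera_params('top'))
for t in np.linspace(.1,1,10):
    c=np.array([.282,-.613])*(1-t)+t*np.array([.449,-.085]);P=pts(W,c[0]-.11,c[0]+.11,c[1]-.11,c[1]+.11,-.02,.5);print(c.round(2),np.percentile(P[:,2],99.8).round(3) if len(P) else None)
E
python3 -m pendant '[{"claw":87,"linear":[0,15,13],"twist":0},{"claw":87,"linear":[0,27,25],"twist":0},{"claw":87,"linear":[0,28,26],"twist":0},{"claw":87,"linear":[0,28,26],"twist":0},{"claw":87,"linear":[0,28,26],"twist":0},{"claw":87,"linear":[0,28,26],"twist":0},{"claw":87,"linear":[0,28,26],"twist":0},{"claw":87,"linear":[0,28,26],"twist":0},{"claw":87,"linear":[0,28,26],"twist":0},{"claw":87,"linear":[0,28,26],"twist":0}]'
```

```text
[ 0.3  -0.56] 0.027
[ 0.32 -0.51] 0.026
[ 0.33 -0.45] 0.026
[ 0.35 -0.4 ] 0.019
[ 0.37 -0.35] 0.08
[ 0.38 -0.3 ] 0.082
[ 0.4  -0.24] 0.21
[ 0.42 -0.19] 0.22
[ 0.43 -0.14] 0.217
[ 0.45 -0.08] 0.064
clock: 1.43
tool_pos: [0.3947, -0.2668, 0.2269]
orientation: [-36.2, 89.9, -11.5]
force: [1.4, -0.1, 0.2]
opening: 0.0872
```

```bash
python3 - <<'E'
from h import *
z=np.load('top1.npz');W=cloud(z['d'],camera_params('top'))
P=pts(W,.3,.6,-.35,-.02,.13,.5);print(len(P))
for a in np.unique((P*50).round()/50,axis=0,return_counts=True)[0]: print(a,end=' ')
plan([.4491,-.0854,.227],[.9642,.2650])
E
```

```text
628
[ 0.48 -0.22  0.2 ] [ 0.5  -0.24  0.2 ] [ 0.5  -0.24  0.22] [ 0.5  -0.22  0.2 ] [ 0.52 -0.32  0.18] [ 0.52 -0.3   0.18] [ 0.52 -0.28  0.18] [ 0.52 -0.26  0.14] [ 0.52 -0.26  0.16] [ 0.52 -0.26  0.18] [ 0.52 -0.26  0.2 ] [ 0.52 -0.26  0.22] [ 0.52 -0.24  0.14] [ 0.52 -0.24  0.16] [ 0.52 -0.24  0.18] [ 0.52 -0.24  0.22] [ 0.54 -0.3   0.18] [ 0.54 -0.28  0.18] [ 0.54 -0.26  0.18] [ 0.54 -0.26  0.2 ] [ 0.54 -0.26  0.22] [ 0.54 -0.24  0.18] [ 0.56 -0.3   0.18] [ 0.56 -0.28  0.18] [ 0.56 -0.26  0.18] [ 0.58 -0.14  0.14] [ 0.58 -0.12  0.14] tcp [ 0.3947 -0.2668  0.2269] rpy [-36.25  89.94 -11.52] F [ 1.4 -0.1  0.2] open 0.0872 t 1.4333 shift mm [ -0.  142.  125.3] twist rad -1.407
R [[0.001, -0.418, 0.908], [-0.0, 0.908, 0.418], [-1.0, -0.001, 0.001]] q6 -55.0
```

```bash
python3 -m pendant '[{"claw":87,"linear":[0,33,15],"twist":0},{"claw":87,"linear":[0,33,15],"twist":0},{"claw":87,"linear":[0,33,15],"twist":0},{"claw":87,"linear":[0,33,15],"twist":0},{"claw":87,"linear":[0,33,15],"twist":0},{"claw":87,"linear":[0,-12,25],"twist":0},{"claw":87,"linear":[0,-11,25],"twist":0},{"claw":87,"linear":[0,0,0],"twist":-0.12},{"claw":87,"linear":[0,0,0],"twist":-0.12},{"claw":87,"linear":[0,0,0],"twist":-0.12}]'
python3 -m pendant '[{"claw":87,"linear":[0,0,0],"twist":-0.115},{"claw":87,"linear":[0,0,0],"twist":-0.115},{"claw":87,"linear":[0,0,0],"twist":-0.115},{"claw":87,"linear":[0,0,0],"twist":-0.115},{"claw":87,"linear":[0,0,0],"twist":-0.115},{"claw":87,"linear":[0,0,0],"twist":-0.115},{"claw":87,"linear":[0,0,0],"twist":-0.115},{"claw":87,"linear":[0,0,0],"twist":-0.115},{"claw":87,"linear":[0,0,0],"twist":-0.115},{"claw":87,"linear":[0,0,0],"twist":0}]'
python3 -c "
from h import *
plan([.4491,-.0854,.042],[.9642,.2650])"
```

```text
clock: 2.27
tool_pos: [0.449, -0.0868, 0.2264]
orientation: [145.6, 90.0, -168.6]
force: [0.3, -0.3, 0.5]
opening: 0.0868
clock: 3.1
tool_pos: [0.4487, -0.0872, 0.2268]
orientation: [-92.4, 90.0, 12.6]
force: [-0.2, -0.7, 0.0]
opening: 0.0871
tcp [ 0.4487 -0.0872  0.2268] rpy [-92.4   89.97  12.57] F [-0.2 -0.7  0. ] open 0.0871 t 3.1 shift mm [184.8  -0.7   1.6] twist rad -0.007
R [[0.001, -0.966, -0.258], [0.0, -0.258, 0.966], [-1.0, -0.001, -0.0]] q6 1.2
```

```bash
python3 -m pendant '[{"claw":87,"linear":[15,-0.7,1.6],"twist":-0.007},{"claw":87,"linear":[30,0,0],"twist":0},{"claw":87,"linear":[30,0,0],"twist":0},{"claw":87,"linear":[30,0,0],"twist":0},{"claw":87,"linear":[25,0,0],"twist":0},{"claw":87,"linear":[18,0,0],"twist":0},{"claw":87,"linear":[14,0,0],"twist":0},{"claw":87,"linear":[11,0,0],"twist":0},{"claw":87,"linear":[7,0,0],"twist":0},{"claw":87,"linear":[3,0,0],"twist":0}]'
python3 -m pendant '[{"claw":70,"linear":[0,0,0],"twist":0},{"claw":62,"linear":[0,0,0],"twist":0},{"claw":57,"linear":[0,0,0],"twist":0},{"claw":54,"linear":[0,0,0],"twist":0},{"claw":50,"linear":[0,0,0],"twist":0},{"claw":45,"linear":[0,0,0],"twist":0},{"claw":40,"linear":[0,0,0],"twist":0},{"claw":40,"linear":[0,0,0],"twist":0},{"claw":40,"linear":[0,0,0],"twist":0},{"claw":40,"linear":[0,0,0],"twist":0}]'
```

```text
clock: 3.93
tool_pos: [0.4485, -0.0856, 0.0427]
orientation: [87.0, 89.9, -168.1]
force: [0.8, -0.0, 0.2]
opening: 0.0867
clock: 4.77
tool_pos: [0.4493, -0.0854, 0.044]
orientation: [-103.4, 90.0, 1.6]
force: [-0.8, 0.9, 7.2]
opening: 0.0534
```

```bash
python3 -m pendant '[{"claw":40,"linear":[-2,0,0],"twist":0},{"claw":40,"linear":[-4,0,0],"twist":0},{"claw":40,"linear":[-8,0,0],"twist":0},{"claw":40,"linear":[-14,0,0],"twist":0},{"claw":40,"linear":[-20,0,0],"twist":0},{"claw":40,"linear":[-24,0,0],"twist":0},{"claw":40,"linear":[-24,0,0],"twist":0},{"claw":40,"linear":[-20,0,0],"twist":0},{"claw":40,"linear":[-14,0,0],"twist":0},{"claw":40,"linear":[-5,0,0],"twist":0}]'
python3 - <<'E'
from h import *
plan([.4633,.1141,.140],[.9837,-.1798])
for n in ("top","side"):
    p,d,c=snap(n);np.savez(f'{n}2.npz',p=p,d=d)
    if n=="side": cv2.imwrite('pics/side2.png',cv2.resize(p[120:310,240:440,::-1],None,fx=3,fy=3))
E
```

```text
clock: 5.6
tool_pos: [0.4497, -0.0854, 0.1812]
orientation: [-95.5, 89.8, 9.6]
force: [-0.2, 0.5, -5.0]
opening: 0.0542
tcp [ 0.4497 -0.0854  0.1812] rpy [-95.49  89.8    9.59] F [-0.2  0.5 -5. ] open 0.0542 t 5.6 shift mm [ 41.3 -64.9 189.1] twist rad 0.444
R [[0.003, -0.966, -0.26], [0.001, -0.26, 0.966], [-1.0, -0.004, -0.0]] q6 1.0
```

View pics/side2.png

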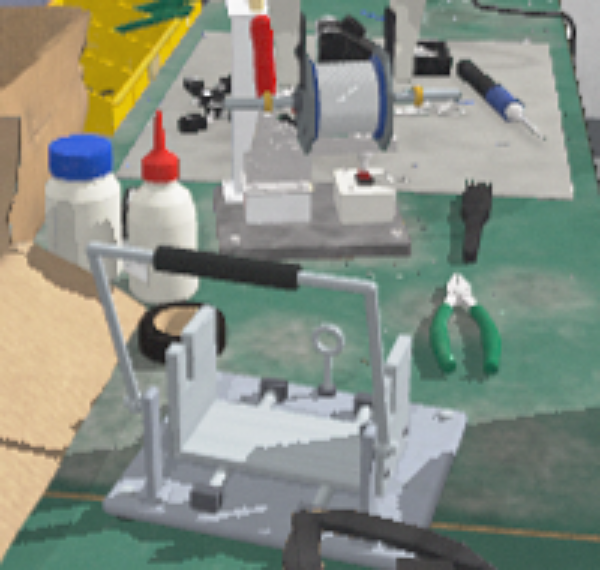

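```bash
python3 -m pendant '[{"claw":40,"linear":[0,-4,12],"twist":0.03},{"claw":40,"linear":[0,-7,22],"twist":0},{"claw":40,"linear":[0,-9,27],"twist":0},{"claw":40,"linear":[0,-9,28],"twist":0},{"claw":40,"linear":[0,-9,28],"twist":0},{"claw":40,"linear":[0,-9,28],"twist":0},{"claw":40,"linear":[0,-7,22],"twist":0},{"claw":40,"linear":[0,-4,12],"twist":0},{"claw":40,"linear":[0,0,0],"twist":0.06},{"claw":40,"linear":[0,0,0],"twist":0.07}]'
python3 -m pendant '[{"claw":40,"linear":[0,0,0],"twist":0.08},{"claw":40,"linear":[0,0,0],"twist":0.08},{"claw":40,"linear":[0,0,0],"twist":0.07},{"claw":40,"linear":[0,0,0],"twist":0.05},{"claw":40,"linear":[0,0,0],"twist":0},{"claw":40,"linear":[0,0,0],"twist":0},{"claw":40,"linear":[0,0,0],"twist":0},{"claw":40,"linear":[0,0,0],"twist":0},{"claw":40,"linear":[0,0,0],"twist":0},{"claw":40,"linear":[0,0,0],"twist":0}]'
python3 - <<'E'
from h import *
plan([.4633,.1141,.125],[.9837,-.1798])
p,d,c=snap("top");np.savez('top3.npz',p=p,d=d);W=cloud(d,c)
P=pts(W,.36,.58,.0,.2,.15,.172)   # axle ends
o=get_obs();q=P[:,:2]-o['tool_pos'][:2];u=np.array([.9837,-.1798]);n=np.array([.1798,.9837])
s=(abs(q@u)>.054)&(abs(q@u)<.09)&(abs(q@n)<.02);F=P[s]
for k in(-1,1):
    g=F[(q[s]@u)*k>0];print(k,len(g),g.mean(0).round(4),g.max(0).round(4))
l=cv2.fitLine(F[:,:2].astype(np.float32),cv2.DIST_HUBER,0,.001,.001).ravel();print(l,np.degrees(np.arctan2(l[1],l[0])))
t=(F[:,:2]-o['tool_pos'][:2])@u;print('tips along u',t.min(),t.max(),'line offset n',((l[2:]-o['tool_pos'][:2])@n))
E
```

```text
clock: 6.53
tool_pos: [0.4628, 0.1025, 0.177]
orientation: [112.2, 89.8, -152.0]
force: [-0.3, -0.5, -5.5]
opening: 0.0541
clock: 7.37
tool_pos: [0.4636, 0.1021, 0.1785]
orientation: [132.4, 90.0, -147.7]
force: [0.1, -0.3, -4.9]
opening: 0.0537
tcp [0.4636 0.1021 0.1785] rpy [ 132.37   89.99 -147.74] F [ 0.1 -0.3 -4.9] open 0.0537 t 7.3667 shift mm [53.5  2.4 11.8] twist rad 0.004
R [[-0.0, -0.984, 0.176], [-0.0, 0.176, 0.984], [-1.0, 0.0, -0.0]] q6 -46.4
-1 2 [0.3991 0.1094 0.1695] [0.4    0.1095 0.1699]
1 1 [0.5385 0.085  0.1674] [0.5385 0.085  0.1674]
[ 0.98503745 -0.17234048  0.4455489   0.10127231] -9.923927
tips along u -0.06576536180976289 0.07671448640912429 line offset n -0.004063754869888173
```

```bash
python3 - <<'E'
from h import *
o=get_obs();T=np.array(o['tool_pos']);u=np.array([.9837,-.1798]);n=np.array([.1798,.9837])
p,d,c=snap("side");np.savez('side3.npz',p=p,d=d)
zt=np.load('top3.npz')
for nm,dd,cc in(('top',zt['d'],camera_params('top')),('side',d,c)):
    W=cloud(dd,cc);P=pts(W,.36,.58,.0,.2,.145,.185);q=P[:,:2]-T[:2];s=(abs(q@u)>.052)&(abs(q@u)<.085)&(abs(q@n)<.03)
    for a,b,z in sorted(zip((q[s]@u).round(4),(q[s]@n).round(4),P[s,2].round(4)))[::max(1,s.sum()//25)]: print(nm,a,b,z)
ims=[cv2.resize(zt['p'][155:285,180:330,::-1],None,fx=3,fy=3),cv2.resize(p[120:250,270:390,::-1],None,fx=3,fy=3)]
cv2.imwrite('pics/both3.png',np.hstack(ims))
E
```

```text
top -0.0658 -0.0045 0.1691
top -0.0639 -0.0043 0.1699
top 0.0767 -0.0033 0.1674
side -0.0785 -0.0049 0.1668
side -0.0774 -0.0019 0.1713
side -0.0752 0.0024 0.1695
side -0.0737 0.0022 0.1675
side -0.0719 0.0011 0.1668
side -0.0704 0.0016 0.1702
side -0.0686 0.0008 0.1713
side -0.0669 -0.0002 0.1689
side -0.0647 -0.0027 0.171
side -0.0625 0.0015 0.1707
side -0.0607 0.0002 0.1666
side -0.0592 0.0008 0.17
side -0.0573 -0.0005 0.1709
side -0.056 0.0002 0.1676
side -0.0541 -0.0005 0.1705
side -0.0526 -0.0009 0.1633
side -0.0522 -0.0018 0.1696
side 0.054 -0.0003 0.1649
side 0.0563 0.0023 0.1692
side 0.0583 0.0019 0.167
side 0.0605 0.0004 0.1697
side 0.0636 0.0014 0.1714
side 0.0654 -0.0032 0.1711
side 0.068 -0.0008 0.17
side 0.0698 -0.0011 0.1714
side 0.0714 0.0001 0.1646
side 0.0734 0.0032 0.1692
side 0.0762 0.0011 0.1662
```

View pics/both3.png

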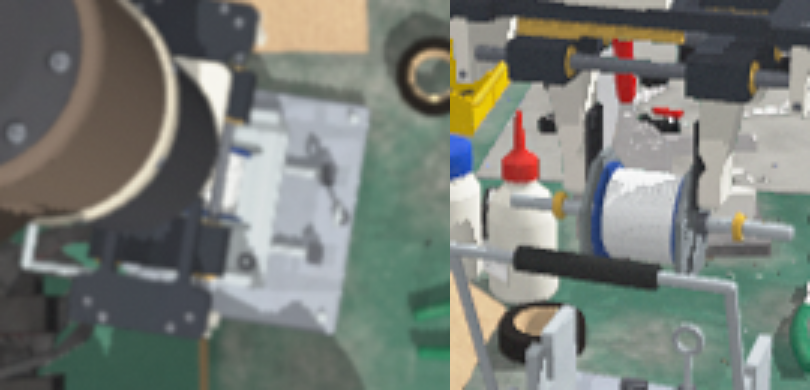

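```bash
python3 -m pendant '[{"claw":40,"linear":[0,1.5,6],"twist":0.004},{"claw":40,"linear":[0,0,6.5],"twist":0},{"claw":40,"linear":[10,0,0],"twist":0},{"claw":40,"linear":[15,0,0],"twist":0},{"claw":40,"linear":[15,0,0],"twist":0},{"claw":40,"linear":[13,0,0],"twist":0},{"claw":40,"linear":[9,0,0],"twist":0},{"claw":40,"linear":[5,0,0],"twist":0},{"claw":40,"linear":[2.5,0,0],"twist":0},{"claw":40,"linear":[0,0,0],"twist":0}]'
python3 - <<'E'
from h import *
plan([.4633,.1141,.125],[.9837,-.1798])
o=get_obs();T=np.array(o['tool_pos']);u=np.array([.9837,-.1798]);n=np.array([.1798,.9837])
p,d,c=snap("side");np.savez('side4.npz',p=p,d=d)
cv2.imwrite('pics/side4.png',cv2.resize(p[170:300,270:410,::-1],None,fx=5,fy=5,interpolation=cv2.INTER_CUBIC))
E
```

```text
clock: 8.3
tool_pos: [0.4644, 0.1147, 0.1087]
orientation: [143.2, 90.0, -137.1]
force: [0.7, 0.4, -5.4]
opening: 0.054
tcp [0.4644 0.1147 0.1087] rpy [ 143.23   89.96 -137.13] F [ 0.7  0.4 -5.4] open 0.054 t 8.3 shift mm [-16.3   1.   -0.8] twist rad -0.0
R [[-0.001, -0.984, 0.18], [-0.0, 0.18, 0.984], [-1.0, 0.0, -0.001]] q6 -47.9
```

View pics/side4.png

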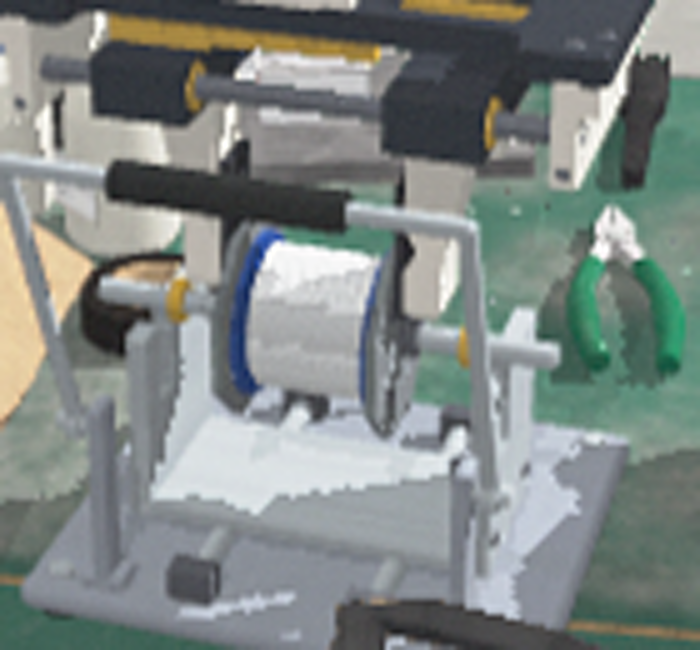

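The axle is just above the cheek tops, the collars are between the cheeks, and nothing is touching yet. Now I'll feel downward gently.

```bash
python3 -m pendant '[{"claw":40,"linear":[0.6,0,0],"twist":0},{"claw":40,"linear":[0.5,0,0],"twist":0},{"claw":40,"linear":[0.5,0,0],"twist":0},{"claw":40,"linear":[0.5,0,0],"twist":0},{"claw":40,"linear":[0.5,0,0],"twist":0},{"claw":40,"linear":[0.5,0,0],"twist":0},{"claw":40,"linear":[0.5,0,0],"twist":0},{"claw":40,"linear":[0.4,0,0],"twist":0},{"claw":40,"linear":[0,0,0],"twist":0},{"claw":40,"linear":[0,0,0],"twist":0}]'; python3 -c "
from h import *
o=get_obs();print(np.round(o['force'],1),np.round(o['moment'],2),np.round(o['tool_pos'],4))"
```

```text
clock: 9.18
tool_pos: [0.4644, 0.1146, 0.105]
orientation: [141.5, 90.0, -138.9]
force: [-0.2, 0.8, -4.8]
opening: 0.0538
[-0.2  0.8 -4.8] [ 0.07  0.11 -0.  ] [0.4644 0.1146 0.105 ]
```

```bash
python3 -m pendant '[{"claw":40,"linear":[0.4,0,0],"twist":0},{"claw":40,"linear":[0.4,0,0],"twist":0},{"claw":40,"linear":[0.4,0,0],"twist":0},{"claw":40,"linear":[0.4,0,0],"twist":0},{"claw":40,"linear":[0.4,0,0],"twist":0},{"claw":40,"linear":[0.4,0,0],"twist":0},{"claw":40,"linear":[0.3,0,0],"twist":0},{"claw":40,"linear":[0.3,0,0],"twist":0},{"claw":40,"linear":[0,0,0],"twist":0},{"claw":40,"linear":[0,0,0],"twist":0}]'; python3 -c "
from h import *
o=get_obs();print(np.round(o['force'],1),np.round(o['moment'],2),np.round(o['tool_pos'],4))"
```

```text
clock: 10.02
tool_pos: [0.4644, 0.1147, 0.102]
orientation: [147.1, 90.0, -133.2]
force: [-0.5, 0.3, -5.9]
opening: 0.0538
[-0.5  0.3 -5.9] [0.06 0.1  0.01] [0.4644 0.1147 0.102 ]
```

```bash
python3 -m pendant '[{"claw":40,"linear":[0.5,0,0],"twist":0},{"claw":40,"linear":[0.5,0,0],"twist":0},{"claw":40,"linear":[0.5,0,0],"twist":0},{"claw":40,"linear":[0.5,0,0],"twist":0},{"claw":40,"linear":[0.5,0,0],"twist":0},{"claw":40,"linear":[0.5,0,0],"twist":0},{"claw":40,"linear":[0.5,0,0],"twist":0},{"claw":40,"linear":[0.5,0,0],"twist":0},{"claw":40,"linear":[0,0,0],"twist":0},{"claw":40,"linear":[0,0,0],"twist":0}]'; python3 -c "
from h import *
o=get_obs();print(np.round(o['force'],1),np.round(o['moment'],2),np.round(o['tool_pos'],4))
p,d,c=snap('side');np.savez('side5.npz',p=p,d=d)
cv2.imwrite('pics/side5.png',cv2.resize(p[170:300,270:410,::-1],None,fx=5,fy=5,interpolation=cv2.INTER_CUBIC))"
```

```text
clock: 10.85
tool_pos: [0.4644, 0.1146, 0.098]
orientation: [136.9, 90.0, -143.5]
force: [-0.4, 0.3, -5.4]
opening: 0.0538
[-0.4  0.3 -5.4] [0.03 0.06 0.03] [0.4644 0.1146 0.098 ]
```

View pics/side5.png

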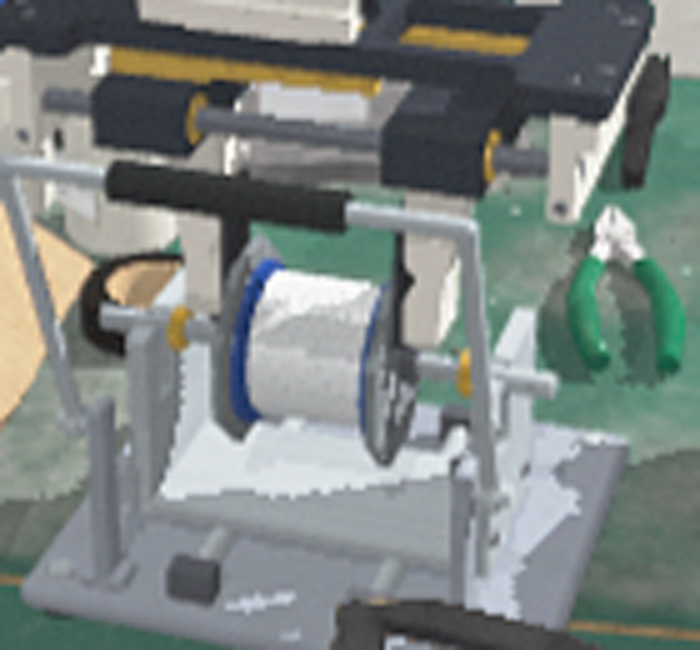

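The axle has entered the left slot. Nothing is touching, so I'll keep going down.

```bash
python3 -m pendant '[{"claw":40,"linear":[0.8,0,0],"twist":0},{"claw":40,"linear":[1,0,0],"twist":0},{"claw":40,"linear":[1,0,0],"twist":0},{"claw":40,"linear":[1,0,0],"twist":0},{"claw":40,"linear":[1,0,0],"twist":0},{"claw":40,"linear":[1,0,0],"twist":0},{"claw":40,"linear":[1,0,0],"twist":0},{"claw":40,"linear":[1,0,0],"twist":0},{"claw":40,"linear":[0.5,0,0],"twist":0},{"claw":40,"linear":[0,0,0],"twist":0}]'; python3 -c "
from h import *
o=get_obs();print(np.round(o['force'],1),np.round(o['moment'],2),np.round(o['tool_pos'],4))"
```

```text
clock: 11.73
tool_pos: [0.4643, 0.1146, 0.0896]
orientation: [133.4, 90.0, -147.0]
force: [-0.5, 0.3, -5.7]
opening: 0.0535
[-0.5  0.3 -5.7] [ 0.03  0.08 -0.01] [0.4643 0.1146 0.0896]
```

```bash
python3 -m pendant '[{"claw":40,"linear":[0.8,0,0],"twist":0},{"claw":40,"linear":[1.2,0,0],"twist":0},{"claw":40,"linear":[1.3,0,0],"twist":0},{"claw":40,"linear":[1.3,0,0],"twist":0},{"claw":40,"linear":[1.3,0,0],"twist":0},{"claw":40,"linear":[1.3,0,0],"twist":0},{"claw":40,"linear":[1.2,0,0],"twist":0},{"claw":40,"linear":[0.8,0,0],"twist":0},{"claw":40,"linear":[0.5,0,0],"twist":0},{"claw":40,"linear":[0,0,0],"twist":0}]'; python3 -c "
from h import *
o=get_obs();print(np.round(o['force'],1),np.round(o['moment'],2),np.round(o['tool_pos'],4))"
```

```text
clock: 12.57
tool_pos: [0.4644, 0.1146, 0.08]
orientation: [135.2, 90.0, -145.2]
force: [0.5, 0.2, -5.1]
opening: 0.0539
[ 0.5  0.2 -5.1] [0.03 0.02 0.01] [0.4644 0.1146 0.08  ]
```

Next, feel for the bottom, which I expect at TCP of about 0.076.

```bash
python3 -m pendant '[{"claw":40,"linear":[0.4,0,0],"twist":0},{"claw":40,"linear":[0.4,0,0],"twist":0},{"claw":40,"linear":[0.4,0,0],"twist":0},{"claw":40,"linear":[0.4,0,0],"twist":0},{"claw":40,"linear":[0.4,0,0],"twist":0},{"claw":40,"linear":[0.4,0,0],"twist":0},{"claw":40,"linear":[0.4,0,0],"twist":0},{"claw":40,"linear":[0.2,0,0],"twist":0},{"claw":40,"linear":[0,0,0],"twist":0},{"claw":40,"linear":[0,0,0],"twist":0}]'; python3 -c "
from h import *
o=get_obs();print(np.round(o['force'],1),np.round(o['moment'],2),np.round(o['tool_pos'],4))"
```

```text
clock: 13.4
tool_pos: [0.4644, 0.1146, 0.0771]
orientation: [-149.0, 90.0, -69.4]
force: [0.6, 0.1, -4.5]
opening: 0.0539
[ 0.6  0.1 -4.5] [0.02 0.09 0.04] [0.4644 0.1146 0.0771]
```

```bash
python3 -m pendant '[{"claw":40,"linear":[0.2,0,0],"twist":0},{"claw":40,"linear":[0.2,0,0],"twist":0},{"claw":40,"linear":[0.2,0,0],"twist":0},{"claw":40,"linear":[0.2,0,0],"twist":0},{"claw":40,"linear":[0.2,0,0],"twist":0},{"claw":40,"linear":[0,0,0],"twist":0},{"claw":40,"linear":[0,0,0],"twist":0},{"claw":40,"linear":[0,0,0],"twist":0},{"claw":40,"linear":[0,0,0],"twist":0},{"claw":40,"linear":[0,0,0],"twist":0}]'; python3 -c "
from h import *
o=get_obs();print(np.round(o['force'],1),np.round(o['moment'],2),np.round(o['tool_pos'],4))"
```

```text
clock: 14.23
tool_pos: [0.4644, 0.1147, 0.0761]
orientation: [-35.1, 90.0, 44.5]
force: [-0.5, -0.2, -4.0]
opening: 0.0541
[-0.5 -0.2 -4. ] [ 0.01  0.07 -0.02] [0.4644 0.1147 0.0761]
```

```bash
python3 -m pendant '[{"claw":40,"linear":[0.2,0,0],"twist":0},{"claw":40,"linear":[0.2,0,0],"twist":0},{"claw":40,"linear":[0.2,0,0],"twist":0},{"claw":40,"linear":[0.2,0,0],"twist":0},{"claw":40,"linear":[0,0,0],"twist":0},{"claw":40,"linear":[0,0,0],"twist":0},{"claw":40,"linear":[0,0,0],"twist":0},{"claw":40,"linear":[0,0,0],"twist":0},{"claw":40,"linear":[0,0,0],"twist":0},{"claw":40,"linear":[0,0,0],"twist":0}]'; python3 -c "
from h import *
o=get_obs();print(np.round(o['force'],1),np.round(o['moment'],2),np.round(o['tool_pos'],4))
p,d,c=snap('side');np.savez('side6.npz',p=p,d=d)
u=np.array([.9837,-.1798]);n=np.array([.1798,.9837]);T=np.array(o['tool_pos'])
P=pts(cloud(d,c),.36,.58,.0,.2,.04,.075);q=P[:,:2]-T[:2];s=(abs(q@u)>.063)&(abs(q@u)<.08)&(abs(q@n)<.012)
for k in(-1,1):
  g=s&((q@u)*k>0);print(k,g.sum(),np.percentile(P[g,2],[5,50,95]).round(4) if g.any() else 0)
cv2.imwrite('pics/side6.png',cv2.resize(p[170:300,270:410,::-1],None,fx=5,fy=5,interpolation=cv2.INTER_CUBIC))"
```

```text
clock: 15.07
tool_pos: [0.4645, 0.1147, 0.0757]
orientation: [-62.8, 90.0, 16.8]
force: [-3.6, -0.4, 6.0]
opening: 0.0538
[-3.6 -0.4  6. ] [-0.11  1.47 -0.03] [0.4645 0.1147 0.0757]
-1 49 [0.0627 0.0669 0.0686]
1 22 [0.0621 0.0667 0.0695]
```

View pics/side6.png

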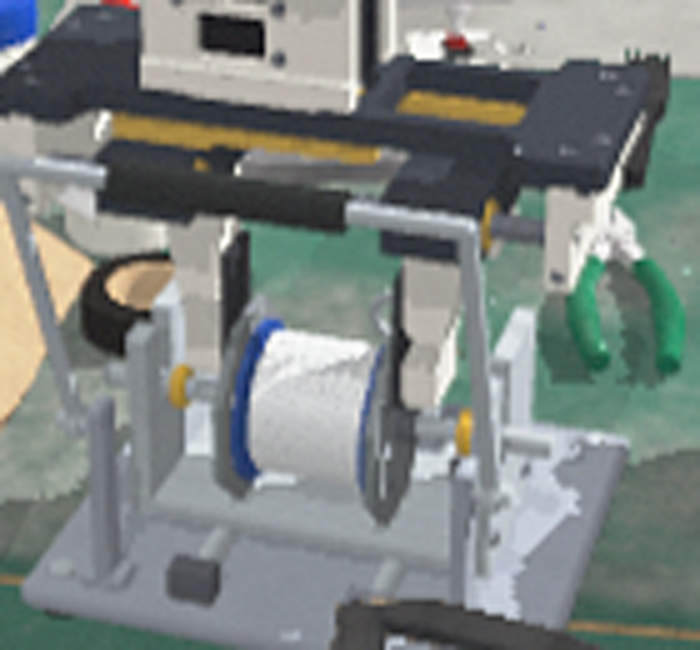

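Contact: the stand carries about 11 N, and both axle ends are at about seat height (tops at 0.0686 and 0.0695). Next I'll release a little, keeping the fingers between the cheeks, then rise.

```bash
python3 -m pendant '[{"claw":52,"linear":[0,0,0],"twist":0},{"claw":54,"linear":[0,0,0],"twist":0},{"claw":56,"linear":[0,0,0],"twist":0},{"claw":58,"linear":[0,0,0],"twist":0},{"claw":60,"linear":[0,0,0],"twist":0},{"claw":60,"linear":[0,0,0],"twist":0},{"claw":60,"linear":[0,0,0],"twist":0},{"claw":60,"linear":[0,0,0],"twist":0},{"claw":60,"linear":[0,0,0],"twist":0},{"claw":60,"linear":[0,0,0],"twist":0}]'; python3 -c "
from h import *
o=get_obs();print(np.round(o['force'],1),np.round(o['moment'],2),np.round(o['tool_pos'],4))
p,d,c=snap('side');np.savez('side7.npz',p=p,d=d)
u=np.array([.9837,-.1798]);n=np.array([.1798,.9837]);T=np.array(o['tool_pos'])
P=pts(cloud(d,c),.36,.58,.0,.2,.04,.075);q=P[:,:2]-T[:2];s=(abs(q@u)>.063)&(abs(q@u)<.08)&(abs(q@n)<.012)
for k in(-1,1):
  g=s&((q@u)*k>0);print(k,g.sum(),np.percentile(P[g,2],[5,50,95]).round(4) if g.any() else 0)
"
```

```text
clock: 15.95
tool_pos: [0.4644, 0.1146, 0.0752]
orientation: [164.5, 90.0, -115.8]
force: [-0.1, -0.2, 1.1]
opening: 0.0601
[-0.1 -0.2  1.1] [-0.01  0.05  0.  ] [0.4644 0.1146 0.0752]
-1 47 [0.0629 0.0667 0.0691]
1 22 [0.0623 0.0666 0.069 ]
```

```bash
python3 -m pendant '[{"claw":60,"linear":[-2,0,0],"twist":0},{"claw":60,"linear":[-4,0,0],"twist":0},{"claw":60,"linear":[-8,0,0],"twist":0},{"claw":60,"linear":[-14,0,0],"twist":0},{"claw":60,"linear":[-25,0,0],"twist":0},{"claw":20,"linear":[-30,0,0],"twist":0},{"claw":0,"linear":[-35,0,0],"twist":0},{"claw":0,"linear":[-35,0,0],"twist":0},{"claw":0,"linear":[-30,0,0],"twist":0},{"claw":0,"linear":[-8,0,0],"twist":0}]'; python3 - <<'E'
from h import *
o=get_obs();T=np.array(o['tool_pos']);print(np.round(o['force'],1),T.round(4),o['opening'])
u=np.array([.9837,-.1798]);n=np.array([.1798,.9837]);S=np.array([.4644,.1147])
p,d,c=snap('side');np.savez('side8.npz',p=p,d=d);W=cloud(d,c)
P=pts(W,.36,.58,.0,.2,.04,.075);q=P[:,:2]-S;s=(abs(q@u)>.063)&(abs(q@u)<.08)&(abs(q@n)<.012)
for k in(-1,1):
  g=s&((q@u)*k>0);print(k,g.sum(),np.percentile(P[g,2],[5,50,95]).round(4))
B=pts(W,.38,.6,.12,.26,.165,.2);q=B[:,:2]-S;m=abs(q@u)<.034;print('side bar n',np.percentile(q[m]@n,[5,50,95]).round(4),'z',np.percentile(B[m,2],[5,50,95]).round(4))
z=np.load('top1.npz');V=cloud(z['d'],camera_params('top'));B=pts(V,.38,.6,.12,.26,.165,.2);q=B[:,:2]-S;m=abs(q@u)<.034;print('top bar n',np.percentile(q[m]@n,[5,50,95]).round(4),'u mean',(q[abs(q@u)<.1]@u).mean(),'z',np.percentile(B[m,2],[5,50,95]).round(4))
P=pts(V,.36,.62,.16,.36,.1,.5);print('tall',P[P[:,2]>.12].min(0) if len(P) else 0,[tuple(r) for r in np.unique((P[:, :3]*20).round()/20,axis=0)])
E
```

```text
clock: 16.83
tool_pos: [0.4663, 0.1153, 0.2725]
orientation: [-54.4, 89.5, 25.3]
force: [0.8, 0.3, 0.4]
opening: 0.0327
[0.8 0.3 0.4] [0.4663 0.1153 0.2725] 0.032685517452827884
-1 49 [0.0623 0.0668 0.069 ]
1 22 [0.0628 0.0661 0.0693]
side bar n [0.0847 0.0899 0.0921] z [0.1796 0.1863 0.1901]
top bar n [0.0809 0.0855 0.0924] u mean -0.0019642411994477645 z [0.1827 0.1871 0.1903]
tall [0.40555295 0.16260423 0.12004307] [(np.float64(0.4), np.float64(0.2), np.float64(0.1)), (np.float64(0.4), np.float64(0.2), np.float64(0.15)), (np.float64(0.4), np.float64(0.2), np.float64(0.2)), (np.float64(0.45), np.float64(0.2), np.float64(0.2)), (np.float64(0.5), np.float64(0.2), np.float64(0.2)), (np.float64(0.55), np.float64(0.15), np.float64(0.1)), (np.float64(0.55), np.float64(0.15), np.float64(0.15)), (np.float64(0.55), np.float64(0.2), np.float64(0.15)), (np.float64(0.55), np.float64(0.2), np.float64(0.2)), (np.float64(0.6), np.float64(0.35), np.float64(0.15)), (np.float64(0.6), np.float64(0.35), np.float64(0.2))]
```

Both axle ends are seated and the robot is clear. The bail bar sits 86 mm behind the slot at z ≈ 0.184, so I'll go over it and down behind it.

```bash
python3 -m pendant '[{"claw":0,"linear":[0,0,15],"twist":0},{"claw":0,"linear":[0,0,30],"twist":0},{"claw":0,"linear":[0,0,35],"twist":0},{"claw":0,"linear":[0,0,25],"twist":0},{"claw":0,"linear":[0,0,12],"twist":0},{"claw":0,"linear":[20,0,0],"twist":0},{"claw":0,"linear":[35,0,0],"twist":0},{"claw":0,"linear":[30,0,0],"twist":0},{"claw":0,"linear":[15,0,0],"twist":0},{"claw":0,"linear":[10,0,0],"twist":0}]'; python3 -c "
from h import *
o=get_obs();T=np.array(o['tool_pos']);print(np.round(o['force'],1),T.round(4),o['opening'])
u=np.array([.9837,-.1798]);n=np.array([.1798,.9837]);print('n',(T[:2]-[.4644,.1147])@n,'u',(T[:2]-[.4644,.1147])@u)
p,d,c=snap('side')
cv2.imwrite('pics/side9.png',cv2.resize(p[120:300,250:430,::-1],None,fx=3,fy=3,interpolation=cv2.INTER_CUBIC))"
```

```text
clock: 17.72
tool_pos: [0.4839, 0.2286, 0.1531]
orientation: [140.0, 89.7, -140.4]
force: [-0.4, -0.4, -0.4]
opening: 0.0004
[-0.4 -0.4 -0.4] [0.4839 0.2286 0.1531] 0.00043635755211326023
n 0.11554561284884451 u -0.0013327540634380424
```

View pics/side9.png

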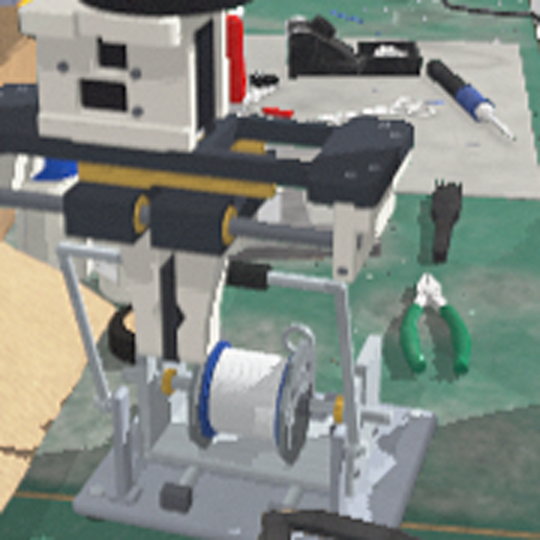

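```bash
python3 -m pendant '[{"claw":0,"linear":[-8,0,-5],"twist":0},{"claw":0,"linear":[0,0,-8],"twist":0},{"claw":0,"linear":[0,0,-12],"twist":0},{"claw":0,"linear":[0,0,-12],"twist":0},{"claw":0,"linear":[0,0,-12],"twist":0},{"claw":0,"linear":[0,0,-12],"twist":0},{"claw":0,"linear":[0,0,-12],"twist":0},{"claw":0,"linear":[0,0,-12],"twist":0},{"claw":0,"linear":[0,0,-12],"twist":0},{"claw":0,"linear":[0,0,-8],"twist":0}]'; cat > bar.py <<'E'
from h import *
o=get_obs();T=np.array(o['tool_pos']);u=np.array([.9837,-.1798]);n=np.array([.1798,.9837]);S=np.array([.4644,.1147])
print(np.round(o['force'],1),'z',T[2].round(4),'n',((T[:2]-S)@n).round(4),'u',((T[:2]-S)@u).round(4),'t',o['clock'])
for cam in('side','top'):
    p,d,c=snap(cam);W=cloud(d,c);q=W[...,:2]-S;a=q@u;b=q@n;z=W[...,2]
    g=(abs(a)>.064)&(abs(a)<.073)&(z>.095)&(z<.21)&(abs(b)<.13)&(d>0)
    # arm points: distance from pivot
    if g.sum()>3:
        an=np.arctan2(z[g]-.0725,.0473-b[g]);print(cam,'arm pts',g.sum(),'angle',np.percentile(an,[10,50,90]).round(3))
    g=(abs(a)<.035)&(p.max(-1)<70)&(abs(np.hypot(b-.0473,z-.0725)-.118)<.012)&(d>0)
    if g.sum()>3:
        an=np.arctan2(z[g]-.0725,.0473-b[g]);print(cam,'sleeve pts',g.sum(),'angle',np.percentile(an,[10,50,90]).round(3))
    cv2.imwrite(f'pics/{cam}_last.png',cv2.resize(p[120:300,(250 if cam=='side' else 180):(430 if cam=='side' else 380),::-1],None,fx=3,fy=3,interpolation=cv2.INTER_CUBIC))
E
python3 bar.py
```

```text
clock: 18.6
tool_pos: [0.466, 0.1248, 0.1641]
orientation: [119.4, 90.0, -161.0]
force: [0.3, 1.1, -0.8]
opening: 0.0004
[ 0.3  1.1 -0.8] z 0.1641 n 0.0102 u -0.0003 t 18.6
side arm pts 486 angle [1.067 1.104 1.128]
side sleeve pts 180 angle [1.127 1.148 1.337]
top arm pts 15 angle [1.074 1.092 1.124]
```

```bash
python3 -m pendant '[{"claw":0,"linear":[2,0,-4],"twist":0},{"claw":0,"linear":[4,0,-7],"twist":0},{"claw":0,"linear":[4,0,-7],"twist":0},{"claw":0,"linear":[4,0,-7],"twist":0},{"claw":0,"linear":[4,0,-6],"twist":0},{"claw":0,"linear":[2,0,-3],"twist":0},{"claw":0,"linear":[0,0,3],"twist":0},{"claw":0,"linear":[-5,0,4],"twist":0},{"claw":0,"linear":[-15,0,0],"twist":0},{"claw":0,"linear":[-15,0,0],"twist":0}]'; python3 bar.py
```

```text
clock: 19.53
tool_pos: [0.4617, 0.1002, 0.1798]
orientation: [148.8, 89.9, -131.6]
force: [0.8, 0.6, 0.5]
opening: 0.0004
[0.8 0.6 0.5] z 0.1798 n -0.0147 u -0.0 t 19.5333
side arm pts 409 angle [0.741 0.769 0.793]
side sleeve pts 278 angle [0.78  0.799 0.817]
top arm pts 59 angle [0.757 0.776 0.791]
top sleeve pts 149 angle [0.764 0.792 0.812]
```

```bash
python3 -m pendant '[{"claw":0,"linear":[0,0,-13],"twist":0},{"claw":0,"linear":[0,0,-13],"twist":0},{"claw":0,"linear":[8,0,0],"twist":0},{"claw":0,"linear":[9,0,0],"twist":0},{"claw":0,"linear":[8,0,-5],"twist":0},{"claw":0,"linear":[9,0,-5],"twist":0},{"claw":0,"linear":[10,0,-6],"twist":0},{"claw":0,"linear":[10,0,-5],"twist":0},{"claw":0,"linear":[11,0,-4],"twist":0},{"claw":0,"linear":[6,0,-2],"twist":0}]'; python3 bar.py
```

```text
clock: 20.47
tool_pos: [0.451, 0.0468, 0.1062]
orientation: [121.7, 89.8, -158.7]
force: [-0.2, 0.6, -1.2]
opening: 0.0006
[-0.2  0.6 -1.2] z 0.1062 n -0.0692 u -0.001 t 20.4667
side arm pts 190 angle [0.243 0.27  0.98 ]
side sleeve pts 260 angle [0.239 0.273 0.493]
top arm pts 49 angle [0.241 0.678 0.746]
```

```bash
python3 -m pendant '[{"claw":0,"linear":[4,0,-1],"twist":0},{"claw":0,"linear":[5,0,-1],"twist":0},{"claw":0,"linear":[5,0,-1],"twist":0},{"claw":0,"linear":[4,0,0],"twist":0},{"claw":0,"linear":[3,0,0],"twist":0},{"claw":0,"linear":[2,0,0],"twist":0},{"claw":0,"linear":[1,0,0],"twist":0},{"claw":0,"linear":[0.5,0,0],"twist":0},{"claw":0,"linear":[0.5,0,0],"twist":0},{"claw":0,"linear":[0,0,0],"twist":0}]'; python3 bar.py
```

```text
clock: 21.4
tool_pos: [0.4517, 0.0449, 0.0833]
orientation: [-45.7, 90.0, 33.9]
force: [0.3, 0.1, 0.4]
opening: 0.0004
[0.3 0.1 0.4] z 0.0833 n -0.071 u 0.0001 t 21.4
side arm pts 252 angle [0.711 0.827 0.955]
side sleeve pts 610 angle [0.055 0.82  0.886]
top arm pts 230 angle [0.629 0.734 0.904]
```

```bash
python3 -m pendant '[{"claw":0,"linear":[0.5,0,0],"twist":0},{"claw":0,"linear":[0.5,0,0],"twist":0},{"claw":0,"linear":[0.5,0,0],"twist":0},{"claw":0,"linear":[0.5,0,0],"twist":0},{"claw":0,"linear":[0.5,0,0],"twist":0},{"claw":0,"linear":[0.5,0,0],"twist":0},{"claw":0,"linear":[0.5,0,0],"twist":0},{"claw":0,"linear":[0.2,0,0],"twist":0},{"claw":0,"linear":[0,0,0],"twist":0},{"claw":0,"linear":[0,0,0],"twist":0}]'
```

```text
clock: 22.33
tool_pos: [0.4516, 0.0448, 0.0795]
orientation: [117.4, 90.0, -162.9]
force: [-0.1, -0.5, 1.3]
opening: 0.0004
```

```bash
python3 -m pendant '[{"claw":0,"linear":[0.3,0,0],"twist":0},{"claw":0,"linear":[0.3,0,0],"twist":0},{"claw":0,"linear":[0.3,0,0],"twist":0},{"claw":0,"linear":[0.3,0,0],"twist":0},{"claw":0,"linear":[0,0,0],"twist":0},{"claw":0,"linear":[0,0,0],"twist":0},{"claw":0,"linear":[0,0,0],"twist":0},{"claw":0,"linear":[0,0,0],"twist":0},{"claw":0,"linear":[0,0,0],"twist":0},{"claw":0,"linear":[0,0,0],"twist":0}]'
```

```text
clock: 23.17
tool_pos: [0.4518, 0.0448, 0.0789]
orientation: [-79.2, 90.0, 0.5]
force: [-2.7, 1.1, 7.2]
opening: 0.0001
```

The bail is on its stop: 7 N at the expected height. Now I'll rise clear and check.

```bash
python3 -m pendant '[{"claw":0,"linear":[-3,0,0],"twist":0},{"claw":0,"linear":[-8,0,0],"twist":0},{"claw":0,"linear":[-18,0,0],"twist":0},{"claw":0,"linear":[-25,0,0],"twist":0},{"claw":0,"linear":[-30,0,0],"twist":0},{"claw":0,"linear":[-30,0,0],"twist":0},{"claw":0,"linear":[-30,0,0],"twist":0},{"claw":0,"linear":[-25,0,0],"twist":0},{"claw":0,"linear":[-15,0,0],"twist":0},{"claw":0,"linear":[0,0,0],"twist":0}]'; python3 - <<'E'
from h import *
o=get_obs();print(np.round(o['force'],1),np.round(o['tool_pos'],3))
u=np.array([.9837,-.1798]);n=np.array([.1798,.9837]);S=np.array([.4644,.1147])
p,d,c=snap('side');W=cloud(d,c);q=W[...,:2]-S;a=q@u;b=q@n;z=W[...,2]
g=(abs(a)<.033)&(b<-.05)&(b>-.09)&(z>.06)&(z<.2)&(p.max(-1)<80);print('sleeve z',g.sum(),np.percentile(z[g],[5,50,95]).round(4) if g.any() else 0,np.median(b[g]).round(4))
for k in(-1,1):
    g=(k*a>.072)&(k*a<.08)&(abs(b)<.012)&(z>.04)&(z<.085);print('tip',k,g.sum(),np.percentile(z[g],[5,50,95]).round(4))
    g=(k*a>.064)&(k*a<.072)&(b<-.012)&(b>-.06)&(z>.055)&(z<.12);print('arm',k,g.sum(),np.percentile(z[g],[5,50,95]).round(4) if g.any() else 0)
cv2.imwrite('pics/fin.png',cv2.resize(p[170:300,250:430,::-1],None,fx=4,fy=4,interpolation=cv2.INTER_CUBIC))
E
```

```text
clock: 24.0
tool_pos: [0.4532, 0.0453, 0.2667]
orientation: [-58.8, 89.6, 20.8]
force: [-0.1, -0.1, 0.6]
opening: 0.0005
[-0.1 -0.1  0.6] [0.453 0.045 0.267]
sleeve z 228 [0.072  0.0771 0.0803] -0.0707
tip -1 22 [0.0618 0.0663 0.0687]
arm -1 49 [0.0741 0.0759 0.0772]
tip 1 2 [0.0679 0.0684 0.0689]
arm 1 1 [0.0769 0.0769 0.0769]
```

View pics/fin.png

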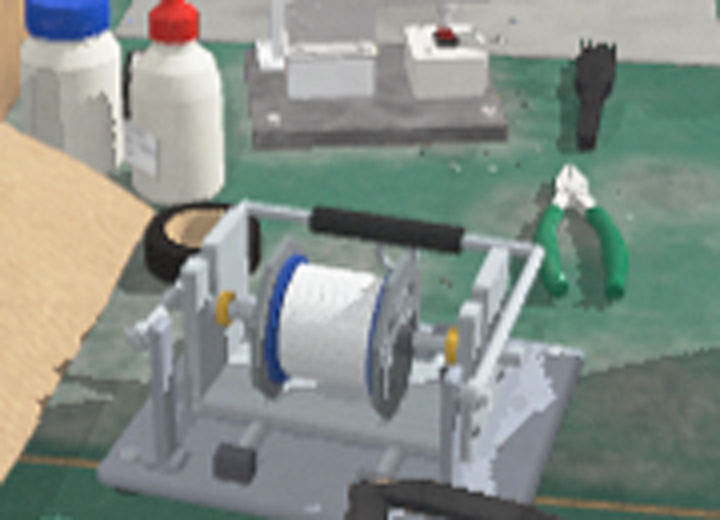

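The bail lies level across the axle: arm tops are at 0.076, where closed gives 0.0755, and the sleeve top is at about 0.080. The reel is seated and the robot is clear, so I'm handing it in.

```bash
python3 -c "
from plant import *
print(close_job())"
```

```text
the job is handed in; nothing more can be done
None
```

The solder reel is in the stand with both axle ends at the bottom of their slots, the bail is closed over it, and the job is handed in. It took about 24 s of the 72 s; handing in gives no verdict.

- **Seating:** I found the slots in the depth picture and felt the axle down. It met no resistance until the bottom, where the stand carried about 11 N against the 30 N limit. After release the arm hung free, with the bail still open.
- **Bail:** I swung it over with the closed fingertips and pressed it onto its stop at about 7 N, at the expected height.
- **Last checks:** Both axle ends had their tops at about 69 mm, where fully seated would be 68 mm, so they are within about 1 mm. The bail arms' tops were at 76 mm, where fully closed would be 75.5 mm. The gripper was 0.19 m above the stand with no load on it.
- **Bystanders:** The bottle, jar, tape, cutters and brush look undisturbed in the last picture. I did not measure any of them, and the adapter and connector are not clearly in that view.

Two checks were weak. The final reading on one side rested on only two points for the axle end and one for the bail arm, though an earlier reading of that axle end used 22 points and agreed. My automatic bail-angle readout also gave nonsense near closing, because it picked up other parts, so I relied on the contact force, the heights and the picture instead.

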